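Load photoreactor samples and hold the loupe in focus

ROBOT

A 6-joint arm with a two-finger parallel gripper is mounted at the origin on the work surface. World frame = base frame: x ahead of the robot, y to its left, z up, the work surface at z = 0. Lengths are in m, angles in degrees, forces in N, time in s.
With the tool pointing down it reaches from about 0.25 to 0.725 m from the base axis. Payload 9.7 kg.
Tool frame: the origin (TCP) lies at the very end of the fingers, on their centre line; the grasp point (between the pads) lies 19 mm behind it; y points along the fingers, x is the direction in which the jaws open and shut, and the axes are right-handed (so a half turn about y gives the same grasp; the last joint's range is limited). The gripper opens to 85 mm and grips with 20 to 120 N. Pads are 22 mm wide; open, the fingers measure 114 mm over their backs; the gripper's body (76 mm by 85 mm) begins 54 mm behind the grasp point. The pads swing forward as they close: fully open they stand 13 mm farther back than shut.
Start: joints at [-72.594, 4.979, 10.078, 95.1, 0, 90], TCP at [0.165, -0.525, 0.231] pointing down, gripper open.
Joint ranges: [-179.16, 179.16], [-48.56, 103.87], [-65.8, 70.77], [-126.05, 130.52], [-82.76, 87.17], [-180, 180]. Speed limits (degrees/s): [127.2, 127.2, 147.25, 180, 180, 180].

INTERFACE

Orientations are given as [roll, pitch, yaw] about the fixed x, y, z axes, in that order (R = Rz(yaw) Ry(pitch) Rx(roll)).
In Python, from workcell import bot gives the robot as it stands.
- The arm moves only by the shell command python3 -m jog 'ROWS' [FORCE]. ROWS is JSON, a list of rows, each a list of 7 numbers: the closure, from 0 (fully open) to 1 (shut), then the shift along the world's x, y, z in units of 25 mm (1.0 is 25 mm), then the turn, a rotation vector about the world's x, y, z in units of 5 degrees (1.0 is 5 degrees). A call has 1 to 5 rows; each row is the pose to reach, as a shift and turn from the pose commanded when the call began; what a row does not reach only later rows make up. A row lasts 1/10 s, in which the tool goes at most 50 mm and 8.59 degrees, less where a joint would pass 70% of its speed; a pose out of reach is approached as far as the arm can. A call with a gripper value outside its range is refused whole. The fingers move at their own pace and stop on an object; FORCE is the grip in N (left out, the last holds). Time passes only in rows, so rows that repeat a pose let the fingers close. It gives the time, the measured TCP pose, the force and the opening at its end, in the units of the state.
- bot.get_obs(): the state, without advancing time (a new reading comes with each control period).
- bot.camera(name): name is "side" or "top"; returns (picture, depth): 420x560x3 uint8, red, green, blue; 420x560 float32, m along the optical axis (not along the pixel's ray), 0 where there is no reading.
- bot.camera_model(name): a dict with "fx", "fy", "cx", "cy" (pixels), "rvec" (rotation vector, rad) and "tvec" (3), from world to camera coordinates, as OpenCV has them. Camera axes: x right, y down, z forward; pixel columns grow to the right and rows downward; lengths in m; the calibration is good to about 2 mm. A picture is of the moment at which its call begins. camera_model takes no time and is no camera call.
- bot.job_done(): hands the job in, once; it reports no verdict.
Trained networks look in the newest picture that a camera, given by its name, has taken for a name from the list of things; names that differ only in an ending like _2 or _b are one class to them, and where a whole thing is asked for, a point or a joint stands for the part that bears it (a point fixed in the world has none). Each returns a list of dicts, best first, with "conf" (0 to 1); they miss things now and then, are a little off and sometimes report something else, mostly with a low value. They report only what shows in the picture. A call takes as long as a camera call. They do not tell look-alikes from the thing itself.
- bot.regions_of(camera, label): "pixels" (420x560 bool, what is visible of it) and "point" ([row, column] in pixels, amid what is visible of it).
The state is a dict: "time": time; "q": joint angles; "qd": joint speeds; "joint_efforts": joint torques, N m; "ee_pos": TCP position; "tcp_rot": TCP orientation; "wrist_force": force on the tool from outside, world axes, zero at the start; "torque": the same for the moment, N m; "opening": finger opening in m.
Only numpy, scipy, OpenCV 4.12 (cv2) and the standard library are available. Lean on these libraries where they do the work, as an engineer would, in place of code of your own. Each camera call takes 0.05 s, during which the arm holds its last target. There are 200 camera calls.

TASK

Two samples have just been drawn from the photoreactor: set them in the aluminium vial block in the order they were drawn, first the blue-capped vial into pocket one (one punched dot), then the yellow-capped vial into pocket two (two dots), each upright, right down on the pocket floor and let go. Then take the hand loupe and hold it still and level over the yellow-capped vial, lens centred above the cap and level with the middle of the red collar on the stand's rod, which marks its focal height, so that the needle hole in the septum can be inspected. Do not tip the vials, bump the glassware with the loupe or disturb the white-capped control vial, the beaker or the reagent bottle, and finish while still holding the loupe there: do not put it down.

Things in the scene. Friction and masses are not known exactly. Their poses are not given: they have to be found in the camera images.
- blue_vial_mid (a point): 20 ml amber glass vial with a paper band and a blue open-top screw cap with a white septum, 28 mm diameter (cap 27 mm), 61 mm tall (cap: top 15 mm), 25 to 50 g; it starts upright on the bench to the robot's left. This point is on its axis, half-way up (30.5 mm above its foot); z is its axis, up
- yellow_vial_mid (a point): 20 ml amber glass vial with a paper band and a yellow open-top screw cap with a white septum, 28 mm diameter (cap 27 mm), 61 mm tall (cap: top 15 mm), 25 to 50 g; it starts upright on the bench to the robot's left. This point is on its axis, half-way up (30.5 mm above its foot); z is its axis, up
- control_vial_mid (a point): 20 ml amber glass vial with a paper band and a white open-top screw cap with a white septum, 28 mm diameter (cap 27 mm), 61 mm tall (cap: top 15 mm), 25 to 50 g; the dark control, already standing in pocket three, to be left alone. This point is on its axis, half-way up (30.5 mm above its foot); z is its axis, up
- blue_vial: the blue-capped vial itself; origin at the centre of its foot
- yellow_vial: the yellow-capped vial itself; origin at the centre of its foot
- control_vial: the white-capped vial itself; origin at the centre of its foot
- block: fixed aluminium vial block on the bench, 64 (x) x 140 (y) x 28 mm high, with a row of three round pockets along its y axis, 44 mm apart, each 31 mm wide with a 2 mm chamfer and 20 mm deep (floor 8 mm above the bench); a seated vial stands 41 mm out of the block, its top 69 mm above the bench. Black punched dots (1, 2, 3) beside each pocket on the -x edge of its top. Origin at the centre of its underside; x away from the robot at yaw 0
- pocket1 (a point): centre of the mouth of pocket one (one dot), at the block's top face, +y end of the row; z up
- pocket2 (a point): centre of the mouth of pocket two (two dots), the middle one, at the block's top face; z up
- pocket3 (a point): centre of the mouth of pocket three (three dots), at the block's top face, -y end of the row; holds the control vial
- loupe: black hand loupe lying flat on the bench to the robot's right, 60 to 95 g: round rim 60 mm across and 14 mm high with a 52 mm glass lens; a straight handle runs along its -x axis from 39 to 139 mm from the lens centre, flat-sided, 15 mm wide and 18 mm high, lying on the bench. Origin under the lens centre on the bench; z up. It balances about 40 to 50 mm from the lens centre towards the handle
- lens (a point): centre of the loupe's lens, mid-way through its thickness, 7 mm above the loupe's underside; x points from handle to lens, z is the optical axis (vertical when the loupe is level)
- loupe_grip (a point): place to grip on the loupe's handle, 75 mm from the lens centre along -x, half-way up the handle (9 mm above the underside); grip across y (15 mm)
- stand: fixed small retort stand beyond the block: flat steel base 160 x 100 x 12 mm and an upright rod 10 mm in diameter, its top 200 mm above the bench, about 155 mm from the middle of the block on its far side. Origin at the rod's foot on the bench; the base reaches 135 mm beyond the rod (+x) and 25 mm before it
- collar: red plastic collar clamped on the stand's rod, 24 mm in diameter, 12 mm high, with a thumb screw behind; origin at its middle
- collar_mid (a point): middle of the red collar: its height above the bench (120 to 155 mm, differs from run to run) is the focal height at which the lens's mid-plane must be held; z up
- beaker: small clear glass beaker, 68 mm across, 90 mm high, at the far left of the work, to be left alone; origin at its foot
- reagent_bottle: amber reagent bottle, 60 mm across, 130 mm high with a black cap, far right, to be left alone; origin at its foot
There are look-alikes about, which are no part of the job. Of the things shaped like the loupe, the black one is meant. What is shaped like the yellow_vial but turquoise is not meant.

How it is judged (in metres and radians):
On the way, in this order (a step that is already met when the one before it is completed fails the run):
1. the blue-capped vial stands fully down in pocket one, let go, while the yellow-capped one is not yet in the block (horizontal distance between blue_vial_mid and pocket1 below 0.004 m and z of blue_vial_mid in the frame of pocket1 below 0.0135 m and angle between blue_vial_mid's own z axis and vertical below 0.12 rad and contact force between the fingers and blue_vial below 0.05 N and horizontal distance between yellow_vial_mid and pocket2 above 0.03 m), for 0.2 s.
2. the yellow-capped vial stands fully down in pocket two, let go, the blue-capped one still in pocket one (horizontal distance between blue_vial_mid and pocket1 below 0.004 m and z of blue_vial_mid in the frame of pocket1 below 0.0135 m and angle between each of blue_vial_mid, yellow_vial_mid's own z axis and vertical below 0.12 rad and horizontal distance between yellow_vial_mid and pocket2 below 0.004 m and z of yellow_vial_mid in the frame of pocket2 below 0.0135 m and contact force between the fingers and blue_vial below 0.05 N and contact force between the fingers and yellow_vial below 0.05 N), for 0.2 s.
3. the loupe is held in the fingers, still and level, over the yellow-capped vial at the collar's height (horizontal distance between blue_vial_mid and pocket1 below 0.004 m and z of blue_vial_mid in the frame of pocket1 below 0.0135 m and angle between each of blue_vial_mid, yellow_vial_mid's own z axis and vertical below 0.12 rad and horizontal distance between yellow_vial_mid and pocket2 below 0.004 m and z of yellow_vial_mid in the frame of pocket2 below 0.0135 m and horizontal distance between lens and yellow_vial_mid below 0.01 m and z of lens in the frame of collar_mid between -0.008 and 0.008 m and angle between lens's own z axis and vertical below 0.14 rad and contact force between the fingers and loupe above 1 N and linear speed of loupe below 0.02 m/s and angular speed of loupe below 0.2 rad/s and contact force between loupe and blue_vial below 0.05 N and contact force between loupe and yellow_vial below 0.05 N and contact force between loupe and control_vial below 0.05 N and contact force between loupe and block below 0.05 N and contact force between loupe and stand below 0.05 N and contact force between loupe and collar below 0.05 N and contact force between loupe and beaker below 0.05 N and contact force between loupe and reagent_bottle below 0.05 N), for 0.3 s.
At the end, for the whole second after the job is handed in: Vials blue, yellow, white in pockets one, two, three: within 4 mm of the axis, 0.12 rad of upright, 3 mm of the floor, untouched. The loupe is gripped, at rest, touching nothing else, lens within 10 mm of the yellow vial's axis, 8 mm of the collar's height, 0.14 rad of level (all of step 3 and horizontal distance between control_vial_mid and pocket3 below 0.004 m and z of control_vial_mid in the frame of pocket3 below 0.0135 m and angle between control_vial_mid's own z axis and vertical below 0.12 rad and contact force between the fingers and blue_vial below 0.05 N and contact force between the fingers and yellow_vial below 0.05 N and contact force between the fingers and control_vial below 0.05 N); the arm keeps its last pose, push and grip.
It fails at once if a sample vial is tipped over (more than about 40 degrees) (angle between any of blue_vial_mid, yellow_vial_mid, control_vial_mid's own z axis and vertical above 0.7 rad).
It fails at once if the control vial is lifted or shifted by more than 10 mm (distance of control_vial_mid from where it was at the start of the episode above 0.01 m).
It fails at once if the beaker or the reagent bottle is moved by more than 20 mm (distance of any of beaker, reagent_bottle from where it was at the start of the episode above 0.02 m).
It fails at once if the loupe is bumped against a vial, the block, the stand or other glassware (more than 3 N) (contact force between loupe and blue_vial above 3 N or contact force between loupe and yellow_vial above 3 N or contact force between loupe and control_vial above 3 N or contact force between loupe and block above 3 N or contact force between loupe and stand above 3 N or contact force between loupe and collar above 3 N or contact force between loupe and beaker above 3 N or contact force between loupe and reagent_bottle above 3 N).
It also fails if it takes over 70 s, if anything falls off the work surface, if the arm or the gripper's body presses on something with over 40 N, if the wrist force passes 120 N, or if a joint passes its speed limit or range.

## Working session

There is one attempt and no reset: what is moved stays moved. The work goes in short steps, Python scripts to look and compute and a shell command to move; the robot and the scene stay as the last step left them, time stands still between calls to the robot, and variables do not carry over. Pictures are saved under pics/ and viewed, about 8 in all and at most 12, crops included, and the job is handed in when it is done.

```bash
mkdir -p pics; cat > h.py <<'E'
import numpy as np, cv2
from workcell import bot
def model(n):
    m=bot.camera_model(n); R=cv2.Rodrigues(np.array(m["rvec"],float))[0]; return m,R,np.array(m["tvec"],float).ravel()
def cloud(n,d):
    m,R,t=model(n); v,u=np.mgrid[:d.shape[0],:d.shape[1]]
    c=np.stack([(u-m["cx"])/m["fx"]*d,(v-m["cy"])/m["fy"]*d,d],-1)
    return (c-t)@R   # world
def proj(n,p):
    m,R,t=model(n); c=R@np.array(p,float)+t; return m["fx"]*c[0]/c[2]+m["cx"],m["fy"]*c[1]/c[2]+m["cy"]
E
cat > a.py <<'E'
from h import *
for n in ("top","side"):
    im,d=bot.camera(n); cv2.imwrite(f"pics/{n}0.png",im[:,:,::-1]); W=cloud(n,d); np.savez(f"{n}0.npz",im=im,d=d)
    m,R,t=model(n); print(n,"cam at",(-R.T@t).round(3),m["fx"])
    for l in ("blue_vial","loupe","block","collar","stand","beaker","reagent_bottle"):
        for r in bot.regions_of(n,l):
            p=r["pixels"]&(d>0); w=W[p]
            if len(w)<5: continue
            print(l,round(r["conf"],2),np.round(r["point"]),p.sum(),"med",np.median(w,0).round(3),"lo",np.percentile(w,3,axis=0).round(3),"hi",np.percentile(w,97,axis=0).round(3),"rgb",np.median(im[p],0))
print(bot.get_obs())
E
python3 a.py
```

```text
top cam at [0.478 0.002 1.044] 381.93974928029553
blue_vial 0.5 [129. 288.] 47 med [ 0.703 -0.016  0.151] lo [ 0.697 -0.023  0.146] hi [ 0.731 -0.007  0.158] rgb [140.  48.  45.]
blue_vial 0.46 [244. 192.] 96 med [0.426 0.244 0.06 ] lo [0.416 0.238 0.021] hi [0.436 0.258 0.063] rgb [ 84.5  92.  132. ]
loupe 0.97 [213. 377.] 706 med [ 0.501 -0.254  0.012] lo [ 0.458 -0.286  0.   ] hi [ 0.605 -0.214  0.021] rgb [75.  77.5 77. ]
loupe 0.76 [274. 323.] 642 med [ 0.335 -0.104  0.012] lo [ 0.295 -0.145  0.003] hi [ 0.435 -0.064  0.02 ] rgb [186. 118. 138.]
loupe 0.61 [230. 439.] 707 med [ 0.45  -0.415  0.012] lo [ 0.409 -0.445  0.003] hi [ 0.559 -0.393  0.021] rgb [180. 111. 130.]
block 0.81 [197. 294.] 1220 med [ 0.549 -0.032  0.027] lo [ 0.514 -0.101  0.001] hi [0.588 0.03  0.032] rgb [183. 183. 184.]
collar 0.55 [129. 290.] 43 med [ 0.703 -0.016  0.151] lo [ 0.697 -0.023  0.146] hi [ 0.73  -0.007  0.158] rgb [141.  48.  45.]
stand 0.58 [120. 282.] 2112 med [0.759 0.004 0.012] lo [ 0.685 -0.054  0.008] hi [0.834 0.059 0.13 ] rgb [73. 76. 76.]
beaker 0.55 [211. 117.] 782 med [0.526 0.451 
[... 2442 characters left out ...]
9] hi [ 0.724 -0.246  0.129] rgb [75. 41. 19.]
{'time': 0.8, 'q': array([-7.25953968e+01,  4.97817636e+00,  1.00758698e+01,  9.50993365e+01,
        5.15860815e-04,  9.00008883e+01]), 'qd': array([ 0.01130004,  0.03547816, -0.00739541,  0.06674017, -0.04190743,
        0.04896411]), 'joint_efforts': array([-2.74115126e-03, -5.20044780e+01,  4.64838409e+01,  1.24140974e-03,
        1.27633362e-05, -3.88202110e-06]), 'ee_pos': array([ 0.16451188, -0.52480172,  0.23127008]), 'tcp_rot': array([-8.99994842e+01,  1.64300509e-03, -7.25962851e+01]), 'wrist_force': array([ 0.06433832, -0.1186113 ,  0.00924837]), 'torque': array([ 0.01732275, -0.03484707,  0.04430776]), 'opening': 0.08545465518510001}
```

View both.

View pics/top0.png

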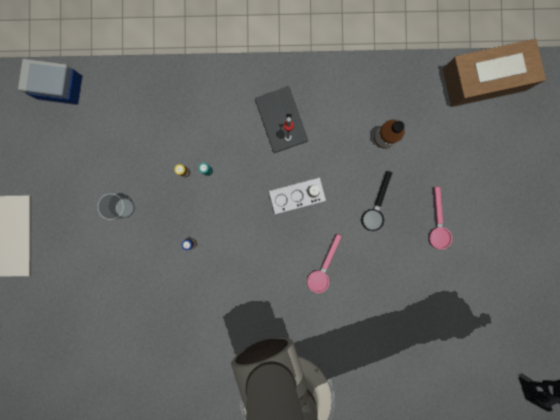

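View pics/side0.png

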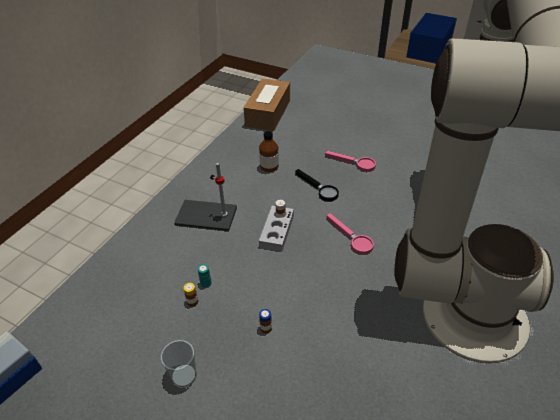

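Top view: blue-capped vial (row 244, col 187); yellow-capped (170,180) with the turquoise look-alike (169,205) beside it; the block (195,298) with the control in its right-hand pocket; the black loupe with lens (219,373) and handle upwards, and two pink look-alikes (280,318), (238,440). Black one and yellow one are meant. Side view agrees: yellow (293,190), turquoise (276,204), blue (319,265).

```bash
cat > b.py <<'E'
from h import *
from scipy.optimize import least_squares
def circ(P,r):
    s=least_squares(lambda c:np.maximum(np.hypot(*(P-c).T)-r,0)+0.02*np.hypot(*(P-c).T),P.mean(0)).x; return s
pts={"blue":(.426,.25,),"yellow":(.615,.27),"turq":(.62,.2),"control":(.555,-.07)}
big=[]
for n in ("top","side"):
    z=np.load(n+"0.npz"); im,d=z["im"],z["d"]; W=cloud(n,d); W[d==0]=9
    for k,(x,y) in pts.items():
        lo=.05 if k!="control" else .055
        m=(np.hypot(W[...,0]-x,W[...,1]-y)<.04)&(W[...,2]>lo)&(W[...,2]<.085); P=W[m]
        topm=P[:,2]>np.percentile(P[:,2],95)-.006; Q=P[topm]
        print(n,k,len(P),"top mid",((Q[:,:2].max(0)+Q[:,:2].min(0))/2).round(4),"mean",Q.mean(0).round(4),"ext",np.ptp(Q[:,:2],axis=0).round(3),"rgb",np.median(im[m],0))
    b=(np.abs(W[...,0]-.549)<.08)&(np.abs(W[...,1]+.032)<.1)&(W[...,2]>.022)&(W[...,2]<.034); P=W[b]
    r=cv2.minAreaRect((P[:,:2]*1000).astype(np.float32)); print(n,"block",r,P[:,2].mean())
    hsv=cv2.cvtColor(im,cv2.COLOR_RGB2HSV)
    red=((hsv[...,0]<8)|(hsv[...,0]>172))&(hsv[...,1]>130)&(np.hypot(W[...,0]-.70,W[...,1]+.012)<.05)&(W[...,2]>.05)
    P=W[red]; print(n,"collar",len(P),P.min(0).round(3),P.max(0).round(3),P.mean(0).round(3), np.argwhere(red).min(0),np.argwhere(red).max(0))
    l=(np.abs(W[...,0]-.53)<.11)&(np.abs(W[...,1]+.25)<.07)&(W[...,2]>.006)&(W[...,2]<.03); P=W[l]
    r=cv2.minAreaRect((P[:,:2]*1000).astype(np.float32)); print(n,"loupe",r,P[:,2].max())
    c,ax=P[:,:2].mean(0),np.linalg.svd(P[:,:2]-P[:,:2].mean(0),full_matrices=False)[2][0]
    if ax[0]>0: ax=-ax
    s=(P[:,:2]-c)@ax; e=np.percentile(s,[.3,99.7]); H=P[s<e[0]+.09]; hc=H[:,:2].mean(0); hx=np.linalg.svd(H[:,:2]-hc,full_matrices=False)[2][0]
    if hx[0]>0: hx=-hx
    lensP=P[s>e[1]-.06]; print(" axis",ax.round(3),"handle axis",hx.round(3),np.degrees(np.arctan2(hx[1],hx[0])),"len",np.ptp(e),"lens ctr",((lensP[:,:2].max(0)+lensP[:,:2].min(0))/2).round(4),"by ends",(c+ax*(e[1]-.03)).round(4),"handle end",(c+ax*e[0]).round(4),"zlens",np.median(lensP[:,2]))
z=np.load("top0.npz")["im"]; s=np.load("side0.npz")["im"]
A=[cv2.resize(q,(390,290),interpolation=cv2.INTER_CUBIC) for q in (z[155:215,255:336],z[165:237,345:442],z[150:255,150:290],s[160:250,180:300])]
cv2.imwrite("pics/crops.png",np.vstack([np.hstack(A[:2]),np.hstack(A[2:])])[:,:,::-1])
E
python3 b.py
```

```text
top blue 92 top mid [0.4253 0.2511] mean [0.4251 0.251  0.061 ] ext [0.023 0.024] rgb [ 94.5 110.  143.5]
top yellow 90 top mid [0.6196 0.2679] mean [0.6202 0.2678 0.0611] ext [0.024 0.024] rgb [188.5 178.  113.5]
top turq 89 top mid [0.6238 0.2051] mean [0.6235 0.2059 0.0617] ext [0.024 0.024] rgb [105. 157. 152.]
top control 90 top mid [ 0.5604 -0.0791] mean [ 0.5599 -0.0792  0.0695] ext [0.026 0.026] rgb [198.  200.5 196.5]
top block ((549.5632934570312, -36.96723175048828), (64.0418701171875, 140.15234375), 14.14215087890625) 0.02809151042707099
top collar 52 [ 0.696 -0.025  0.146] [ 0.715 -0.004  0.161] [ 0.704 -0.014  0.15 ] [122 284] [130 293]
top loupe ((527.1647338867188, -254.39401245117188), (111.2486343383789, 217.26168823242188), 88.17646026611328) 0.02351718108903112
 axis [-0.947  0.321] handle axis [-0.94  0.34] 160.11991845474003 len 0.19262326054398335 lens ctr [ 0.458  -0.2333] by ends [ 0.4582 -0.232 ] handle end [ 0.6122 -0.2842] zlens 0.010116234212751143
side blue 124 top mid [0.4222 0.2537] mean [0.4214 0.2539 0.0608] ext [0.028 0.026] rgb [ 45.  72. 141.]
sid
[... 199 characters left out ...]
.  136.  130.5]
side control 78 top mid [ 0.5576 -0.0769] mean [ 0.5572 -0.0771  0.0699] ext [0.025 0.027] rgb [187.  180.5 169. ]
side block ((547.236083984375, -36.18898010253906), (65.46099090576172, 146.8376922607422), 14.13893985748291) 0.027773479517293052
side collar 50 [ 0.693 -0.023  0.142] [0.716 0.002 0.154] [ 0.703 -0.009  0.148] [176 215] [183 223]
side loupe ((534.3968505859375, -237.78265380859375), (105.80379486083984, 169.77259826660156), 89.81344604492188) 0.022926468068351594
 axis [-0.949  0.316] handle axis [-0.956  0.293] 162.9672117727608 len 0.16670806332133495 lens ctr [ 0.4791 -0.2383] by ends [ 0.4804 -0.2381] handle end [ 0.6101 -0.2813] zlens 0.010380295637088846
```

View pics/crops.png

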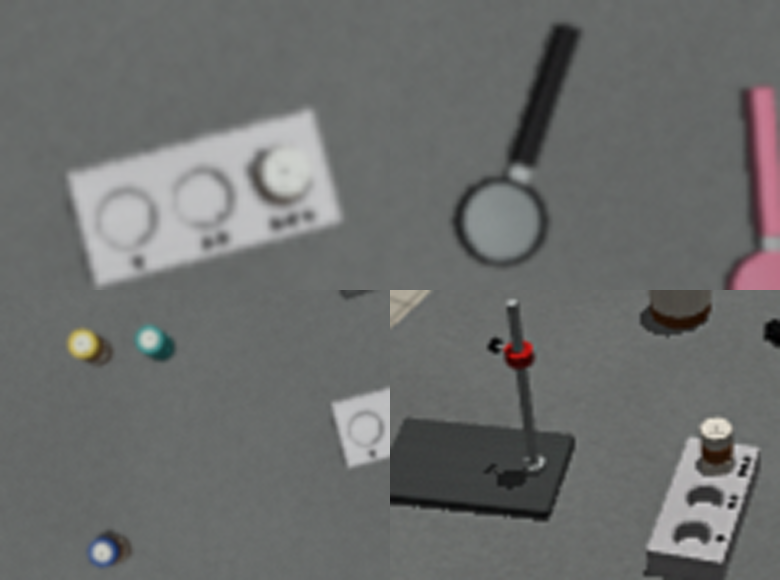

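The crops confirm the black loupe, the yellow cap beside the turquoise one, and one dot at the left (+y) pocket. Fit: block (0.548,-0.037), yaw 14.1°; pocket3 from this agrees with the control vial to 1 mm. Moving to the blue vial, jaws at yaw 14°.

```bash
python3 -m jog '[[0,0.6,1.8,0,0,0,1.6],[0,1.2,3.6,0,0,0,3.2],[0,1.8,5.4,0,0,0,4.8],[0,2.4,7.2,0,0,0,6.4],[0,3,9,0,0,0,8]]'
python3 -m jog '[[0,0.6,1.8,0,0,0,1.6],[0,1.2,3.6,0,0,0,3.2],[0,1.8,5.4,0,0,0,4.8],[0,2.4,7.2,0,0,0,6.4],[0,3,9,0,0,0,8]]'
python3 -m jog '[[0.2,0.6,1.8,0,0,0,0.8],[0.2,1.2,3.6,0,0,0,1.36],[0.2,1.8,5.4,0,0,0,1.36],[0.2,2.4,7.2,0,0,0,1.36],[0.2,3,9,0,0,0,1.36]]'
```

```text
time: 1.3
ee_pos: [0.2396, -0.2981, 0.2313]
tcp_rot: [-90.0, -0.0, -32.3]
wrist_force: [1.2, 0.1, 0.5]
opening: 0.0853
time: 1.8
ee_pos: [0.3146, -0.073, 0.2316]
tcp_rot: [-90.0, -0.1, 7.7]
wrist_force: [1.5, -1.1, -0.3]
opening: 0.0852
time: 2.3
ee_pos: [0.3896, 0.1525, 0.2315]
tcp_rot: [-90.0, -0.1, 14.3]
wrist_force: [1.2, -1.4, 0.4]
opening: 0.0679
```

```bash
python3 -m jog '[[0.2,0.7,2,-0.5,0,0,0],[0.2,1.37,4,-2,0,0,0],[0.2,1.37,4,-4,0,0,0],[0.2,1.37,4,-5.2,0,0,0],[0.2,1.37,4,-5.2,0,0,0]]'
cat > look.py <<'E'
import sys; from h import *
n,f=sys.argv[1],sys.argv[2]; o=bot.get_obs(); u,v=proj(n,o["ee_pos"]); im,d=bot.camera(n)
u,v=int(u),int(v); k=55; c=im[max(v-k,0):v+k,max(u-70,0):u+70]; cv2.imwrite(f"pics/{f}.png",cv2.resize(c,None,fx=5,fy=5,interpolation=cv2.INTER_CUBIC)[:,:,::-1]); print(u,v,o["ee_pos"].round(4))
np.savez(f+".npz",im=im,d=d)
E
python3 look.py side blue1
```

```text
time: 2.8
ee_pos: [0.4209, 0.2492, 0.0956]
tcp_rot: [-90.2, 0.5, 14.3]
wrist_force: [-0.5, -0.5, 0.8]
opening: 0.0684
265 303 [0.4209 0.2492 0.0956]
```

View pics/blue1.png

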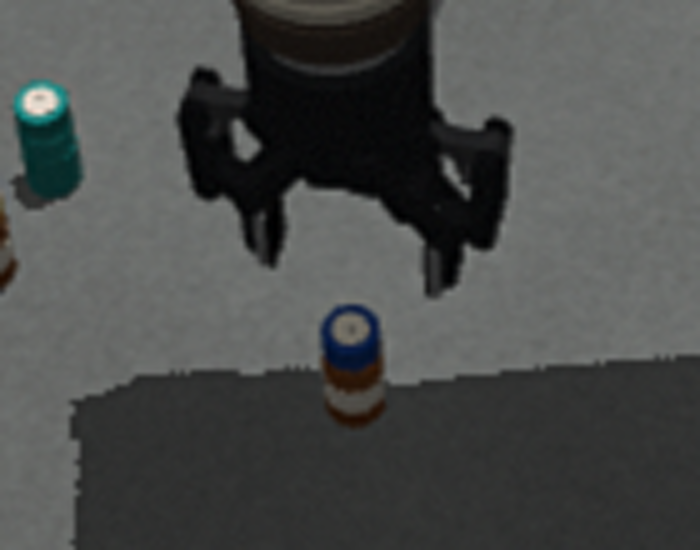

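The crop shows the blue vial (crop col 352) between the two open fingers (cols 265 and 435), so I descend.

```bash
python3 -m jog '[[0.2,0,0,0,0,0,0],[0.2,0,0,-1,0,0,0],[0.2,0,0,-2,0,0,0],[0.2,0,0,-3.1,0,0,0],[0.2,0,0,-3.1,0,0,0]]' 30
python3 -m jog '[[0.2,0,0,0,0,0,0],[0.8,0,0,0,0,0,0],[0.8,0,0,0,0,0,0],[0.8,0,0,0,0,0,0],[0.8,0,0,0,0,0,0]]'
python3 -m jog '[[0.8,0,0,0,0,0,0],[0.8,0,0,0,0,0,0],[0.8,0,0,0,0,0,0]]'
```

```text
time: 3.35
ee_pos: [0.4236, 0.2495, 0.0237]
tcp_rot: [-90.0, 0.1, 14.2]
wrist_force: [-0.3, -0.5, -0.1]
opening: 0.0688
time: 3.85
ee_pos: [0.4244, 0.2506, 0.0252]
tcp_rot: [-90.0, -0.1, 14.2]
wrist_force: [-1.0, -1.3, 6.8]
opening: 0.0268
time: 4.15
ee_pos: [0.4244, 0.2506, 0.0252]
tcp_rot: [-90.0, -0.1, 14.2]
wrist_force: [-1.3, -1.7, 6.3]
opening: 0.0271
```

```bash
python3 -m jog '[[0.8,0,0,0.8,0,0,0],[0.8,0,0,2,0,0,0],[0.8,0,0,3.2,0,0,0],[0.8,0.5,-1,3.2,0,0,0],[0.8,1.2,-2.6,3.2,0,0,0]]'
python3 -m jog '[[0.8,0.7,-1.5,0,0,0,0],[0.8,1.4,-3,0,0,0,0],[0.8,2.1,-4.5,0,0,0,0],[0.8,2.8,-6,0,0,0,0],[0.8,3.33,-7.18,0,0,0,0]]'
python3 -m jog '[[0.8,0,0,0,0,0,0],[0.8,0,0,0,0,0,0]]'
cat > m.py <<'E'
import sys; from h import *
# held vial cap vs TCP, and pocket position, per camera
exec(sys.argv[1]) if len(sys.argv)>1 else None
o=bot.get_obs(); e=o["ee_pos"]; print("tcp",e.round(4),o["tcp_rot"].round(2))
for n in ("top","side"):
    im,d=bot.camera(n); W=cloud(n,d); W[d==0]=9; hsv=cv2.cvtColor(im,cv2.COLOR_RGB2HSV)
    near=(np.hypot(W[...,0]-e[0],W[...,1]-e[1])<.05)&(W[...,2]<e[2]+.1)&(W[...,2]>e[2]-.04)
    col=(hsv[...,1]>90)&near; P=W[col]; print(n,"coloured",len(P))
    for nm,h in (("blue",(100,130)),("yellow",(18,35)),("amber",(3,17))):
        m=col&(hsv[...,0]>=h[0])&(hsv[...,0]<=h[1]); P=W[m]
        if len(P)>6: print("  ",nm,len(P),"lo",np.percentile(P,3,axis=0).round(4),"hi",np.percentile(P,97,axis=0).round(4),"px",np.argwhere(m).mean(0).round(1))
    r,c=[int(x) for x in proj(n,e)[::-1]]
    A=im[max(r-45,0):r+45,max(c-60,0):c+60]; A=cv2.resize(A,(400,300),interpolation=cv2.INTER_CUBIC)
    B=A if n=="top" else np.hstack([B,A])
    np.savez(f"last_{n}.npz",im=im,d=d)
cv2.imwrite("pics/%s.png"%sys.argv[2],B[:,:,::-1])
E
python3 m.py "" place1
```

```text
time: 4.65
ee_pos: [0.4544, 0.1861, 0.1054]
tcp_rot: [-90.0, -0.2, 14.4]
wrist_force: [1.0, -0.4, -1.0]
opening: 0.0269
time: 5.15
ee_pos: [0.5378, 0.0035, 0.1042]
tcp_rot: [-90.0, -0.0, 14.2]
wrist_force: [0.6, 1.2, -0.3]
opening: 0.0266
time: 5.35
ee_pos: [0.5371, 0.0052, 0.1038]
tcp_rot: [-90.0, 0.0, 14.1]
wrist_force: [0.4, -0.2, -0.6]
opening: 0.027
tcp [0.5371 0.0052 0.1038] [-8.998e+01  2.000e-02  1.411e+01]
top coloured 0
side coloured 169
   blue 86 lo [ 0.5149 -0.0008  0.125 ] hi [0.56   0.0229 0.1876] px [206.5 270.6]
   amber 74 lo [0.513  0.0018 0.0841] hi [0.547  0.0233 0.1246] px [217.6 272.1]
```

View pics/place1.png

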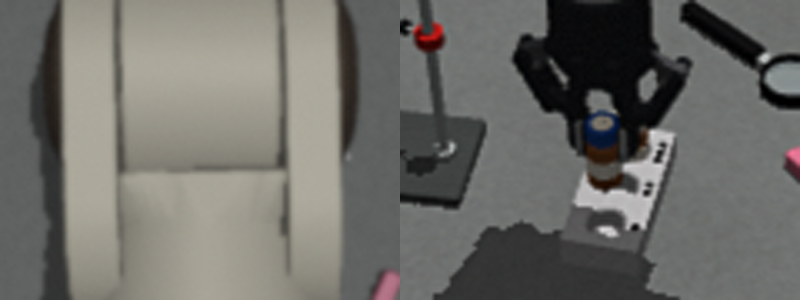

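```bash
cat > fit.py <<'E'
import sys; from h import *; from scipy.optimize import least_squares
z=np.load(sys.argv[1]); im,d=z["im"],z["d"]; n="side"; W=cloud(n,d); W[d==0]=9; hsv=cv2.cvtColor(im,cv2.COLOR_RGB2HSV)
x,y,foot=map(float,sys.argv[2:5])
m=(np.hypot(W[...,0]-x,W[...,1]-y)<.025)&(W[...,2]>foot+.003)&(W[...,2]<foot+.044)&(hsv[...,1]>70)
P=W[m]; f=least_squares(lambda c:np.hypot(P[:,0]-c[0],P[:,1]-c[1])-.014,[x,y-.002],loss="soft_l1",f_scale=.001)
print(len(P),f.x.round(4),"rms",np.sqrt((f.fun**2).mean()).round(4),"z",P[:,2].min().round(3),P[:,2].max().round(3))
E
python3 fit.py side0.npz .4235 .2525 0; python3 fit.py side0.npz .618 .269 0;python3 fit.py side0.npz .558 -.078 .030; python3 fit.py last_side.npz .5371 .0052 .079
```

```text
72 [0.4226 0.2522] rms 0.0008 z 0.004 0.044
78 [0.619  0.2692] rms 0.0013 z 0.003 0.044
41 [ 0.5583 -0.0792] rms 0.0017 z 0.036 0.057
73 [0.5361 0.008 ] rms 0.0015 z 0.083 0.123
```

```bash
python3 -m jog '[[0.8,0.03,-0.07,0,0,0,0],[0.8,0.03,-0.07,-0.9,0,0,0],[0.8,0.03,-0.07,-1.7,0,0,0],[0.8,0.03,-0.07,-1.7,0,0,0],[0.8,0.03,-0.07,-1.7,0,0,0]]'
python3 -m jog '[[0.8,0,0,-0.25,0,0,0],[0.8,0,0,-0.5,0,0,0],[0.8,0,0,-0.5,0,0,0]]'
```

```text
time: 5.95
ee_pos: [0.5376, 0.0045, 0.0617]
tcp_rot: [-90.0, 0.0, 14.3]
wrist_force: [-0.4, 0.4, -0.4]
opening: 0.0268
time: 6.25
ee_pos: [0.5375, 0.004, 0.0482]
tcp_rot: [-90.0, 0.0, 14.2]
wrist_force: [-0.7, 0.4, -0.6]
opening: 0.0267
```

```bash
python3 -m jog '[[0.8,0,0,-0.2,0,0,0],[0.8,0,0,-0.4,0,0,0],[0.8,0,0,-0.5,0,0,0],[0.8,0,0,-0.5,0,0,0]]'
python3 -m jog '[[0.8,0,0,-0.08,0,0,0],[0.8,0,0,-0.08,0,0,0]]'
```

```text
time: 6.65
ee_pos: [0.5375, 0.0039, 0.0357]
tcp_rot: [-90.0, 0.0, 14.2]
wrist_force: [0.3, 0.4, -0.7]
opening: 0.0266
time: 6.85
ee_pos: [0.5378, 0.0039, 0.0342]
tcp_rot: [-90.0, 0.0, 14.2]
wrist_force: [-0.6, -0.5, -0.4]
opening: 0.0266
```

```bash
python3 -m jog '[[0.8,0,0,-0.06,0,0,0],[0.8,0,0,-0.06,0,0,0]]'
python3 -m jog '[[0.5,0,0,0,0,0,0],[0.4,0,0,0,0,0,0],[0.4,0,0,0,0,0,0]]'
python3 -m jog '[[0.4,0,0,0.5,0,0,0],[0.4,0,0,1.5,0,0,0],[0.3,0,0,3,0,0,0],[0.2,0.5,1,4,0,0,0],[0.2,0.8,2.8,4,0,0,0]]'
python3 -m jog '[[0.2,0.5,1.8,0,0,0,0],[0.2,1,3.6,0,0,0,0],[0.2,1.5,5.4,0,0,0,0],[0.2,2.48,7.8,0,0,0,0],[0.2,2.48,7.8,0,0,0,0]]'
python3 m.py "" placed1; python3 fit.py last_side.npz .537 .006 .030
```

```text
time: 7.05
ee_pos: [0.538, 0.0039, 0.0333]
tcp_rot: [-90.0, -0.0, 14.2]
wrist_force: [-1.0, 0.6, 1.9]
opening: 0.027
time: 7.35
ee_pos: [0.5377, 0.004, 0.0327]
tcp_rot: [-90.0, 0.0, 14.2]
wrist_force: [-0.8, -0.1, 0.2]
opening: 0.0516
time: 7.85
ee_pos: [0.5603, 0.0732, 0.1383]
tcp_rot: [-90.1, -0.4, 14.0]
wrist_force: [1.1, 0.3, -0.5]
opening: 0.0681
time: 8.35
ee_pos: [0.6202, 0.2732, 0.1327]
tcp_rot: [-90.0, -0.0, 14.4]
wrist_force: [0.5, -0.8, -0.5]
opening: 0.0684
tcp [0.6202 0.2732 0.1327] [-8.996e+01 -2.000e-02  1.439e+01]
top coloured 1
side coloured 24
   blue 15 lo [0.5724 0.2573 0.1587] hi [0.6496 0.2909 0.222 ] px [251.8 182.9]
103 [0.5369 0.0054] rms 0.0024 z 0.037 0.071
```

```bash
cat > chk.py <<'E'
from h import *
for n in ("top","side"):
    z=np.load(f"last_{n}.npz"); im,d=z["im"],z["d"]; W=cloud(n,d); W[d==0]=9
    for k,(x,y) in {"p1":(.5376,.0061),"p2":(.5484,-.0366),"p3":(.559,-.079)}.items():
        m=(np.hypot(W[...,0]-x,W[...,1]-y)<.025)&(W[...,2]>.055)&(W[...,2]<.1); P=W[m]
        if len(P)>5:
            q=P[P[:,2]>np.percentile(P[:,2],95)-.006]; print(n,k,len(P),"mid",((q[:,:2].max(0)+q[:,:2].min(0))/2).round(4),"topz",np.median(q[:,2]).round(4),np.percentile(q[:,2],95).round(4))
E
python3 chk.py
```

```text
top p1 87 mid [0.5386 0.0055] topz 0.0695 0.0716
top p3 91 mid [ 0.5603 -0.0789] topz 0.0696 0.0724
side p1 88 mid [0.5362 0.0083] topz 0.0688 0.0713
side p3 82 mid [ 0.5578 -0.0756] topz 0.0691 0.0722
```

Blue seated (top at 69 mm, same as control, within 1 mm of the pocket-one centre). Now the yellow one.

```bash
python3 -m jog '[[0.2,0,0,-0.5,0,0,0],[0.2,0,0,-1,0,0,0],[0.2,0,0,-1,0,0,0]]'
python3 look.py side yel1
```

```text
time: 8.75
ee_pos: [0.6186, 0.2673, 0.1052]
tcp_rot: [-90.0, 0.2, 14.1]
wrist_force: [0.2, -0.3, 0.4]
opening: 0.0682
186 274 [0.6186 0.2673 0.1052]
```

View pics/yel1.png

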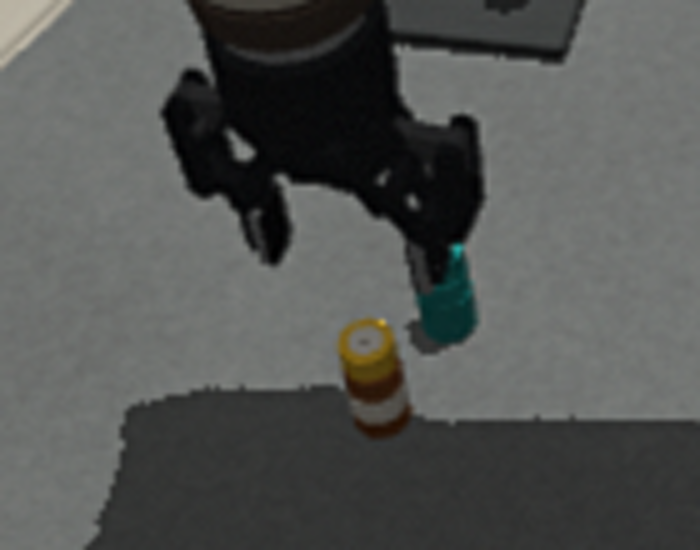

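The yellow vial (crop 370,345) stands between the fingers (265, 430); the turquoise one lies behind, off the jaw line.

```bash
python3 -m jog '[[0.2,0,0.06,-1,0,0,0],[0.2,0,0.06,-2,0,0,0],[0.2,0,0.06,-3,0,0,0],[0.2,0,0.06,-3.2,0,0,0],[0.2,0,0.06,-3.2,0,0,0]]'
python3 -m jog '[[0.8,0,0,0,0,0,0],[0.8,0,0,0,0,0,0],[0.8,0,0,0,0,0,0],[0.8,0,0,0,0,0,0],[0.8,0,0,0,0,0,0]]'
python3 -m jog '[[0.8,0,0,0,0,0,0],[0.8,0,0,0,0,0,0]]'
```

```text
time: 9.3
ee_pos: [0.6194, 0.2698, 0.0277]
tcp_rot: [-90.0, 0.1, 14.2]
wrist_force: [-0.3, 0.4, -0.0]
opening: 0.0686
time: 9.8
ee_pos: [0.6204, 0.2707, 0.0293]
tcp_rot: [-90.0, -0.1, 14.2]
wrist_force: [-1.4, -0.5, 6.1]
opening: 0.0266
time: 10.0
ee_pos: [0.6204, 0.2707, 0.0293]
tcp_rot: [-90.0, -0.1, 14.2]
wrist_force: [-0.4, -2.1, 6.2]
opening: 0.0265
```

```bash
python3 -m jog '[[0.8,0,0,1,0,0,0],[0.8,0,0,2.4,0,0,0],[0.8,0,0,3.8,0,0,0],[0.8,-0.3,-1.3,3.8,0,0,0],[0.8,-0.73,-3.21,3.8,0,0,0]]'
python3 -m jog '[[0.8,-0.4,-1.8,0,0,0,0],[0.8,-0.8,-3.6,0,0,0,0],[0.8,-1.2,-5.4,0,0,0,0],[0.8,-1.7,-7.2,0,0,0,0],[0.8,-2.1,-9,0,0,0,0]]'
python3 -m jog '[[0.8,0,0,0,0,0,0],[0.8,0,0,0,0,0,0],[0.8,0,0,-0.6,0,0,0],[0.8,0,0,-0.6,0,0,0],[0.8,0,0,-0.6,0,0,0]]'
python3 m.py "" place2; python3 fit.py last_side.npz .5497 -.0346 .081;python3 fit.py last_side.npz .5376 .006 .03
```

```text
time: 10.5
ee_pos: [0.6022, 0.1914, 0.1241]
tcp_rot: [-90.0, -0.2, 14.4]
wrist_force: [-0.5, -0.1, -1.5]
opening: 0.0267
time: 11.0
ee_pos: [0.5483, -0.0364, 0.1232]
tcp_rot: [-90.0, -0.0, 14.2]
wrist_force: [1.4, 0.3, -1.2]
opening: 0.0266
time: 11.5
ee_pos: [0.5487, -0.0337, 0.1067]
tcp_rot: [-90.0, 0.1, 14.3]
wrist_force: [-0.7, 0.5, -0.1]
opening: 0.0262
tcp [ 0.5487 -0.0337  0.1067] [-89.96   0.1   14.31]
top coloured 0
side coloured 205
   blue 41 lo [ 0.5098 -0.0357  0.0684] hi [0.5943 0.0105 0.2034] px [202.3 271.8]
   yellow 82 lo [ 0.5343 -0.0444  0.1259] hi [ 0.5614 -0.0196  0.1418] px [196.5 274.1]
   amber 76 lo [ 0.5341 -0.0341  0.08  ] hi [ 0.5589 -0.0188  0.1254] px [206.3 275.3]
77 [ 0.5487 -0.0346] rms 0.0022 z 0.085 0.125
108 [0.5371 0.0056] rms 0.0022 z 0.037 0.072
```

View pics/place2.png

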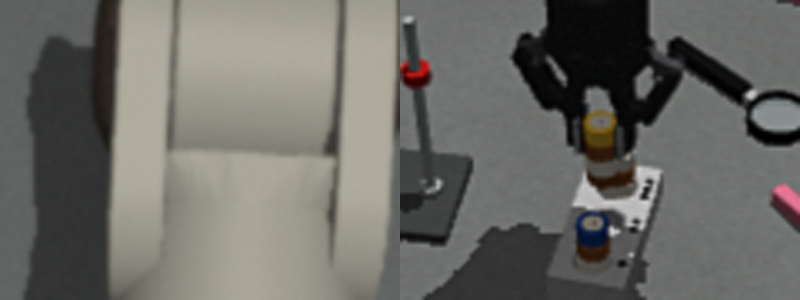

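Side crop: yellow held upright above pocket two, blue seated in pocket one, control behind. Correction about 1.5 mm in -y, then down.

```bash
python3 -m jog '[[0.8,0,-0.06,0,0,0,0],[0.8,0,-0.06,-0.8,0,0,0],[0.8,0,-0.06,-1.7,0,0,0],[0.8,0,-0.06,-1.7,0,0,0],[0.8,0,-0.06,-1.7,0,0,0]]'
python3 -m jog '[[0.8,0,0,-0.25,0,0,0],[0.8,0,0,-0.5,0,0,0],[0.8,0,0,-0.5,0,0,0]]'
```

```text
time: 12.1
ee_pos: [0.549, -0.0363, 0.0657]
tcp_rot: [-90.0, 0.0, 14.2]
wrist_force: [-0.4, -0.6, 0.1]
opening: 0.0266
time: 12.4
ee_pos: [0.5488, -0.0363, 0.0523]
tcp_rot: [-90.0, 0.0, 14.2]
wrist_force: [-0.8, 0.0, 0.1]
opening: 0.0269
```

```bash
python3 -m jog '[[0.8,0,0,-0.2,0,0,0],[0.8,0,0,-0.4,0,0,0],[0.8,0,0,-0.5,0,0,0],[0.8,0,0,-0.5,0,0,0]]'
python3 -m jog '[[0.8,0,0,-0.08,0,0,0],[0.8,0,0,-0.08,0,0,0]]'
```

```text
time: 12.8
ee_pos: [0.5487, -0.0363, 0.0397]
tcp_rot: [-90.0, 0.0, 14.2]
wrist_force: [-0.1, -0.7, -0.5]
opening: 0.0263
time: 13.0
ee_pos: [0.549, -0.0363, 0.0381]
tcp_rot: [-90.0, 0.0, 14.2]
wrist_force: [-0.8, 0.3, -1.0]
opening: 0.0265
```

```bash
python3 -m jog '[[0.8,0,0,-0.06,0,0,0],[0.8,0,0,-0.06,0,0,0]]'
python3 -m jog '[[0.5,0,0,0,0,0,0],[0.4,0,0,0,0,0,0],[0.4,0,0,0,0,0,0]]'
python3 -m jog '[[0.4,0,0,0.5,0,0,0],[0.4,0,0,1.5,0,0,0],[0.3,0,0,3,0,0,0],[0.3,-0.2,-1,4,0,0,0],[0.3,-0.4,-2.8,4,0,0,0]]'
python3 -m jog '[[0.3,0,-1,0.5,0,0,0],[0.3,0,-3,1,0,0,0],[0.3,0,-5,1,0,0,0],[0.3,0,-5.5,1,0,0,0],[0.3,0,-5.5,1,0,0,0]]'
python3 m.py "" placed2; python3 chk.py; python3 -c "
from workcell import bot; print(bot.get_obs()['q'].round(1))"
```

```text
time: 13.2
ee_pos: [0.5492, -0.0363, 0.0373]
tcp_rot: [-90.0, -0.0, 14.2]
wrist_force: [-1.6, -0.3, 3.9]
opening: 0.0268
time: 13.5
ee_pos: [0.549, -0.0363, 0.0367]
tcp_rot: [-90.0, 0.0, 14.2]
wrist_force: [0.2, -0.3, 0.3]
opening: 0.0514
time: 14.0
ee_pos: [0.5409, -0.1057, 0.1421]
tcp_rot: [-90.1, -0.4, 14.4]
wrist_force: [0.9, -0.3, -0.2]
opening: 0.0599
time: 14.5
ee_pos: [0.5387, -0.2457, 0.1621]
tcp_rot: [-90.0, -0.0, 14.0]
wrist_force: [-0.3, 0.2, 0.3]
opening: 0.0599
tcp [ 0.5387 -0.2457  0.1621] [-90.01  -0.    14.03]
top coloured 1
side coloured 14
   blue 11 lo [ 0.4952 -0.2474  0.2008] hi [ 0.5668 -0.223   0.2555] px [126.9 313.6]
top p1 87 mid [0.5386 0.0056] topz 0.0696 0.0723
top p2 88 mid [ 0.5495 -0.0379] topz 0.0701 0.0732
top p3 90 mid [ 0.5605 -0.0792] topz 0.0696 0.0721
side p1 88 mid [0.5349 0.0082] topz 0.0694 0.0732
side p2 87 mid [ 0.5484 -0.0355] topz 0.0689 0.0717
side p3 80 mid [ 0.5586 -0.0768] topz 0.0696 0.0725
[-24.3   9.8   7.8  88.    0.   51.5]
```

```bash
python3 - <<'E'
from h import *
def bp(n,u,v,z):
    m,R,t=model(n); o=-R.T@t; r=R.T@np.array([(u-m["cx"])/m["fx"],(v-m["cy"])/m["fy"],1]); return (o+r*(z-o[2])/r[2])[:2]
z=np.load("top0.npz"); im=z["im"]; g=im.max(2)
# dark pixels of rim+handle
sub=np.zeros(g.shape,bool); sub[165:237,352:400]=1
dk=(g<45)&sub; nl,lab,st,_=cv2.connectedComponentsWithStats(dk.astype(np.uint8),connectivity=8); print(st[1:])
P=np.argwhere(dk); 
rim=P[P[:,0]>205]; (c,r)=cv2.minEnclosingCircle(rim[:,::-1].astype(np.float32)); print("rim",c,r,bp("top",*c,.012))
H=P[P[:,0]<202]; rc=cv2.minAreaRect(H[:,::-1].astype(np.float32)); print("handle",rc)
B=cv2.boxPoints(rc); W=np.array([bp("top",u,v,.016) for u,v in B]); L=np.linalg.norm(np.roll(W,-1,0)-W,axis=1); k=L.argmax(); a=np.roll(W,-1,0)[k]-W[k]; print("handle ctr",W.mean(0),"lens",L,"ang",np.degrees(np.arctan2(a[1],a[0])))
E
```

```text
[[375 172  16  34 200]
 [363 214   1   1   1]
 [361 216   2   8   8]]
rim (362.5, 218.5) 4.527792930603027 [ 0.48632948 -0.21305179]
handle ((383.1000061035156, 186.6999969482422), (5.692099571228027, 31.622774124145508), 18.43494987487793)
handle ctr [ 0.57100349 -0.26906458] lens [0.0852582  0.01523589 0.08523148 0.01521278] ang -19.473947581053253
```

```bash
python3 -m jog '[[0.45,0.1,-0.1,0,0,0,1.6],[0.45,0.2,-0.3,0,0,0,3.2],[0.45,0.3,-0.5,-1,0,0,4.8],[0.45,0.46,-0.65,-2,0,0,6.4],[0.45,0.46,-0.65,-2.5,0,0,8]]'
python3 -m jog '[[0.45,0,0,-0.5,0,0,1.6],[0.45,0,0,-1.2,0,0,3.5],[0.45,0,0,-1.6,0,0,3.5],[0.45,0,0,-1.6,0,0,3.5]]'
python3 look.py side lp1
```

```text
time: 15.1
ee_pos: [0.5504, -0.2581, 0.0973]
tcp_rot: [-89.9, 0.0, 54.6]
wrist_force: [0.1, 0.5, -0.0]
opening: 0.0472
time: 15.5
ee_pos: [0.55, -0.2585, 0.058]
tcp_rot: [-89.9, -0.0, 71.6]
wrist_force: [-0.6, 0.1, -0.1]
opening: 0.0472
310 169 [ 0.55   -0.2585  0.058 ]
```

View pics/lp1.png

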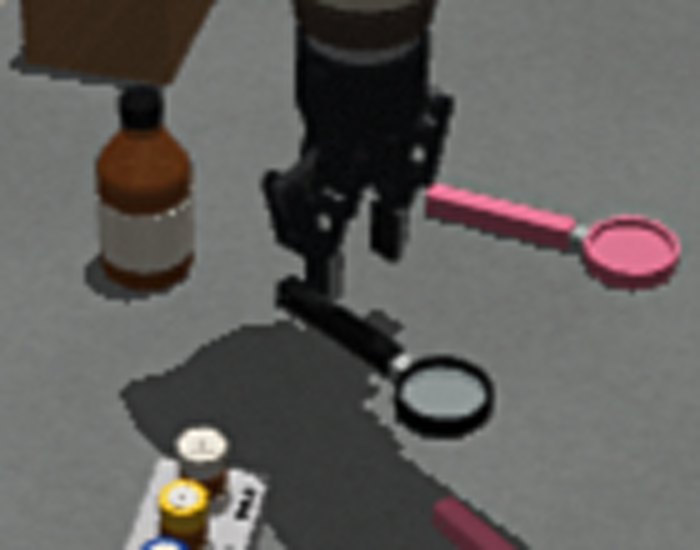

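Side crop: the open fingers straddle the black handle (about 340,320) between the lens (445,393) and its end; pink loupe is clear. Descend.

```bash
python3 -m jog '[[0.45,0,-0.14,-0.8,0,0,0],[0.45,0,-0.14,-1.6,0,0,0],[0.45,0,-0.14,-2.0,0,0,0],[0.45,0,-0.14,-2.0,0,0,0],[0.45,0,-0.14,-2.0,0,0,0]]'
```

```text
time: 16.05
ee_pos: [0.551, -0.2636, 0.0104]
tcp_rot: [-90.1, 0.0, 71.7]
wrist_force: [0.4, 0.6, 0.6]
opening: 0.047
```

```bash
python3 -m jog '[[0.45,0,0.03,-0.22,0,0,0],[0.45,0,0.03,-0.22,0,0,0],[0.45,0,0.03,-0.22,0,0,0]]' 60
python3 -m jog '[[0.7,0,0,0,0,0,0],[1,0,0,0,0,0,0],[1,0,0,0,0,0,0],[1,0,0,0,0,0,0],[1,0,0,0,0,0,0]]'
python3 -m jog '[[1,0,0,0.3,0,0,0],[1,0,0,0.8,0,0,0],[1,0,0,0.8,0,0,0]]'
```

```text
time: 16.35
ee_pos: [0.5506, -0.2628, 0.0041]
tcp_rot: [-90.0, 0.0, 71.7]
wrist_force: [-0.2, 0.4, 0.0]
opening: 0.0471
time: 16.85
ee_pos: [0.5507, -0.2629, 0.0042]
tcp_rot: [-90.0, 0.0, 71.7]
wrist_force: [0.2, 0.4, 3.8]
opening: 0.0131
time: 17.15
ee_pos: [0.5515, -0.2633, 0.0261]
tcp_rot: [-90.2, 0.0, 71.7]
wrist_force: [0.4, 0.3, -1.1]
opening: 0.0132
```

```bash
python3 -m jog '[[1,0,0,1,0,0,0],[1,0,0,2.2,0,0,0],[1,0,0,3.6,0,0,0],[1,0,0,5,0,0,0],[1,0,0,5.8,0,0,0]]'
python3 -m jog '[[1,0,0,0,0,0,-1],[1,0,0,0,0,0,-2.2],[1,0,0,0,0,0,-3.4],[1,0,0,0,0,0,-4.6],[1,0,0,0,0,0,-5.8]]'
python3 -m jog '[[1,0,0,0,0,0,-1.2],[1,0,0,0,0,0,-2.4],[1,0,0,0,0,0,-3.6],[1,0,0,0,0,0,-4.6],[1,0,0,0,0,0,-5.2]]'
python3 -m jog '[[1,0.1,0.7,0,0,0,0],[1,0.2,1.6,0,0,0,0],[1,0.3,2.4,0,0,0,0],[1,0.4,3,0,0,0,0],[1,0.4,3.2,0,0,0,0]]'
cat > lp.py <<'E'
import sys; from h import *
o=bot.get_obs(); e=o["ee_pos"]; print("tcp",e.round(4),o["tcp_rot"].round(2))
for n in ("top","side"):
    im,d=bot.camera(n); W=cloud(n,d); W[d==0]=9; np.savez(f"last_{n}.npz",im=im,d=d)
    a=np.radians(o["tcp_rot"][2]+90); g=e[:2]+.074*np.array([np.cos(a),np.sin(a)])
    m=(np.hypot(W[...,0]-g[0],W[...,1]-g[1])<.042)&(np.abs(W[...,2]-e[2])<.03); P=W[m]
    if len(P)>40:
        q=P[np.hypot(*(P[:,:2]-g).T)<.024]; A=np.c_[q[:,:2]-g,np.ones(len(q))]; c=np.linalg.lstsq(A,q[:,2],rcond=None)[0]
        lat=np.array([np.cos(a),np.sin(a)]); s=(P[:,:2]-g)@lat; t=(P[:,:2]-g)@np.array([-lat[1],lat[0]])
        k=s>-.015
        # rim circle (outer radius 30) by far edge & lateral extents
        smax=np.percentile(s,99.5); tm=(np.percentile(t[k],99.5)+np.percentile(t[k],.5))/2; w=np.ptp(np.percentile(t[k],[.5,99.5]))
        ctr=g+lat*(smax-.03)+tm*np.array([-lat[1],lat[0]])
        print(n,len(P),"guess",g.round(4),"lens",ctr.round(4),"width",w.round(4),"z lens",np.median(q[:,2]).round(4),"tilt deg",np.degrees(np.arctan(np.hypot(c[0],c[1]))).round(2),"slopes",c.round(3))
    else: print(n,"few",len(P))
r,c=[int(x) for x in proj("side",e)[::-1]]
A=im[max(r-70,0):r+80,max(c-110,0):c+90]; cv2.imwrite("pics/%s.png"%sys.argv[1],cv2.resize(A,(800,600),interpolation=cv2.INTER_CUBIC)[:,:,::-1])
E
python3 lp.py hold1
```

```text
time: 17.65
ee_pos: [0.5511, -0.2631, 0.1722]
tcp_rot: [-90.2, 0.0, 71.7]
wrist_force: [0.2, 0.4, -0.8]
opening: 0.0134
time: 18.15
ee_pos: [0.5505, -0.2628, 0.1689]
tcp_rot: [-90.0, -0.0, 42.5]
wrist_force: [0.2, -0.5, -2.5]
opening: 0.0134
time: 18.65
ee_pos: [0.5505, -0.2628, 0.1689]
tcp_rot: [-90.0, -0.0, 16.5]
wrist_force: [0.6, 1.0, -1.0]
opening: 0.0136
time: 19.15
ee_pos: [0.5608, -0.181, 0.169]
tcp_rot: [-90.0, -0.0, 16.8]
wrist_force: [0.9, 0.6, -0.7]
opening: 0.0133
tcp [ 0.5608 -0.181   0.169 ] [-9.000e+01 -2.000e-02  1.684e+01]
top 578 guess [ 0.5394 -0.1102] lens [ 0.5422 -0.1127] width 0.0573 z lens 0.1737 tilt deg 0.23 slopes [-0.001  0.004  0.174]
side 352 guess [ 0.5394 -0.1102] lens [ 0.5394 -0.1098] width 0.0581 z lens 0.1738 tilt deg 0.68 slopes [-0.003  0.011  0.174]
```

View pics/hold1.png

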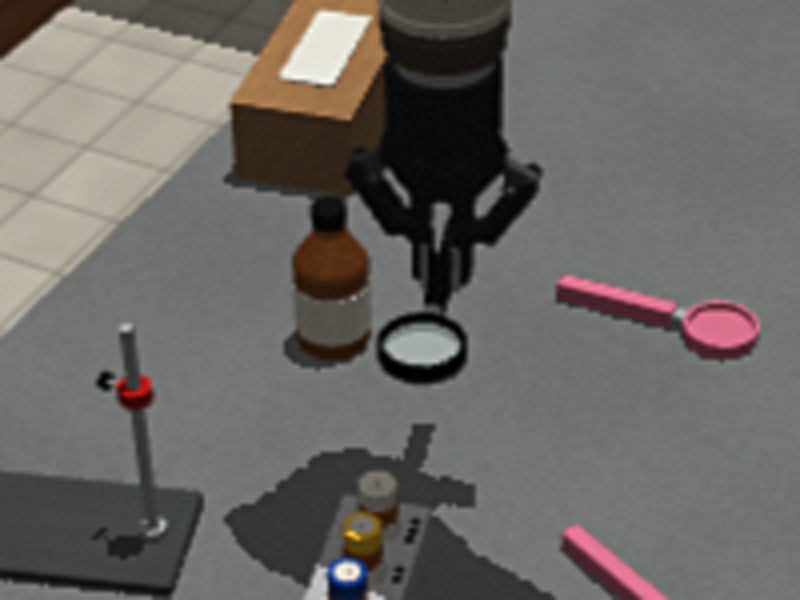

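```bash
python3 - <<'E'
from h import *
for f in ("top0","side0","last_top","last_side"):
    z=np.load(f+".npz"); im,d=z["im"],z["d"]; n="top" if "top" in f else "side"; W=cloud(n,d); W[d==0]=9; hsv=cv2.cvtColor(im,cv2.COLOR_RGB2HSV)
    red=((hsv[...,0]<8)|(hsv[...,0]>172))&(hsv[...,1]>130)&(np.hypot(W[...,0]-.703,W[...,1]+.011)<.02)&(W[...,2]>.05); P=W[red]
    print(f,len(P),"z pct",np.percentile(P[:,2],[2,10,25,50,75,90,98]).round(4),"xy",P[:,:2].mean(0).round(4))
    # pixel-silhouette: predict the mask of a collar at height m and compare row centre
    best=[]
    rr=np.argwhere(red)
    for m in np.arange(.13,.165,.001):
        for cx in [((P[:,0].min()+P[:,0].max())/2,(P[:,1].min()+P[:,1].max())/2)]:
            a=np.linspace(0,2*np.pi,40); C=[proj(n,(cx[0]+.012*np.cos(t),cx[1]+.012*np.sin(t),m+s)) for t in a for s in(-.006,.006)]
            h=cv2.convexHull(np.round(np.array(C)*16).astype(np.int32)); M=np.zeros(d.shape,np.uint8); cv2.fillConvexPoly(M,h,1,shift=4)
            best.append(((M.astype(bool)&red).sum()/(M.astype(bool)|red).sum(),round(m,3)))
    print(sorted(best)[-4:])
E
python3 -m jog '[[1,0.08,0.8,0,0,0,0],[1,0.16,1.5,0,0,0,0],[1,0.25,2.2,0,0,0,0],[1,0.33,2.8,0,0,0,0],[1,0.33,2.98,0,0,0,0]]'
python3 -m jog '[[1,0,0,-0.3,0,0,0],[1,0,0,-0.6,0,0,0],[1,0,0,-0.8,0,0,0],[1,0,0,-0.8,0,0,0],[1,0,0,-0.8,0,0,0]]'
python3 lp.py hold2; python3 chk.py
```

```text
top0 52 z pct [0.1464 0.148  0.1491 0.1505 0.1515 0.1523 0.1546] xy [ 0.7045 -0.0143]
[(np.float64(0.4642857142857143), np.float64(0.146)), (np.float64(0.4642857142857143), np.float64(0.147)), (np.float64(0.46846846846846846), np.float64(0.141)), (np.float64(0.47706422018348627), np.float64(0.14))]
side0 50 z pct [0.1419 0.1429 0.146  0.149  0.1507 0.1517 0.1528] xy [ 0.7028 -0.0088]
time: 19.75
ee_pos: [0.569, -0.107, 0.1688]
tcp_rot: [-90.0, -0.0, 16.8]
wrist_force: [-0.1, 0.2, -0.2]
opening: 0.0136
time: 20.25
ee_pos: [0.5686, -0.1087, 0.1486]
tcp_rot: [-90.0, 0.0, 16.7]
wrist_force: [0.5, -0.2, -0.1]
opening: 0.0133
tcp [ 0.5686 -0.1087  0.1486] [-8.999e+01  2.000e-02  1.667e+01]
top 538 guess [ 0.5474 -0.0378] lens [ 0.5502 -0.0407] width 0.0575 z lens 0.1533 tilt deg 0.55 slopes [0.009 0.003 0.153]
side 384 guess [ 0.5474 -0.0378] lens [ 0.5468 -0.0379] width 0.0571 z lens 0.1536 tilt deg 1.13 slopes [0.005 0.019 0.154]
top p1 87 mid [0.5386 0.0056] topz 0.0697 0.0717
top p3 34 mid [ 0.554 -0.084] topz 0.0699 0.0729
side p1 88 mid [0.536  0.0092] topz 0.0689 0.0723
side p2 87 mid [ 0.5469 -0.0359] topz 0.069 0.0725
side p3 78 mid [ 0.5571 -0.0782] topz 0.0693 0.0722Traceback (most recent call last):
  File "<stdin>", line 11, in <module>
  File "h.py", line 10, in proj
    m,R,t=model(n); c=R@np.array(p,float)+t; return m["fx"]*c[0]/c[2]+m["cx"],m["fy"]*c[1]/c[2]+m["cy"]
          ~~~~~^^^
  File "h.py", line 4, in model
    m=bot.camera_model(n); R=cv2.Rodrigues(np.array(m["rvec"],float))[0]; return m,R,np.array(m["tvec"],float).ravel()
ValueError: time passes only in moves, steps and waits
```

View pics/hold2.png

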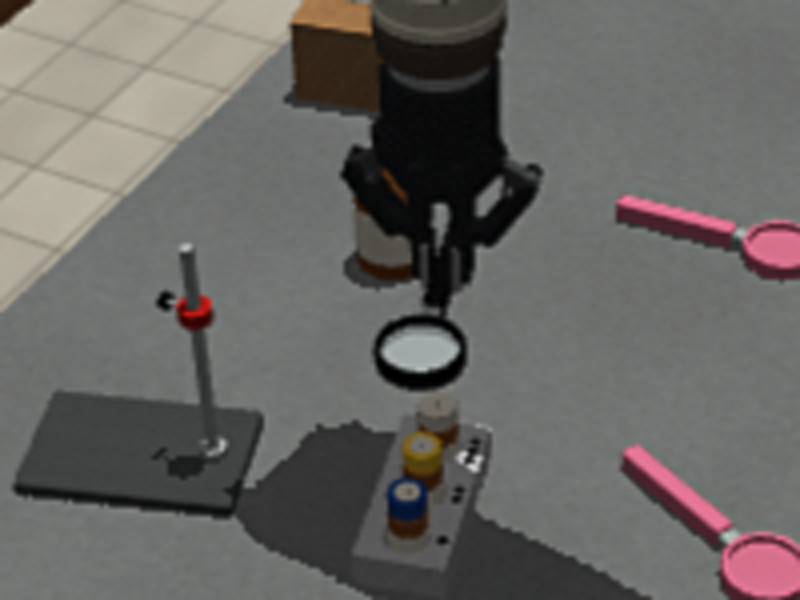

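Picture: loupe level above the yellow cap, clear of everything; vials still seated. The collar spans about z 0.141 to 0.152, so its middle is near 0.146, while the lens is at about 0.1505. Trim down 4.5 mm and +2.5 mm in y.

```bash
python3 -m jog '[[1,0,0.05,-0.09,0,0,0],[1,0,0.1,-0.18,0,0,0],[1,0,0.1,-0.18,0,0,0],[1,0,0.1,-0.18,0,0,0],[1,0,0.1,-0.18,0,0,0]]'
python3 -m jog '[[1,0,0,0,0,0,0],[1,0,0,0,0,0,0],[1,0,0,0,0,0,0],[1,0,0,0,0,0,0],[1,0,0,0,0,0,0]]'
python3 lp.py hold3; python3 chk.py
```

```text
time: 20.85
ee_pos: [0.5688, -0.1058, 0.1444]
tcp_rot: [-90.0, -0.0, 16.7]
wrist_force: [1.0, -0.3, -1.3]
opening: 0.0135
time: 21.35
ee_pos: [0.5688, -0.1058, 0.1443]
tcp_rot: [-90.0, 0.0, 16.7]
wrist_force: [0.1, 0.2, -1.1]
opening: 0.0137
tcp [ 0.5688 -0.1058  0.1443] [-90.    0.   16.7]
top 540 guess [ 0.5475 -0.0349] lens [ 0.5502 -0.038 ] width 0.0576 z lens 0.1488 tilt deg 1.12 slopes [ 0.018 -0.006  0.149]
side 380 guess [ 0.5475 -0.0349] lens [ 0.5473 -0.0349] width 0.057 z lens 0.1487 tilt deg 0.22 slopes [-0.002  0.003  0.149]
top p1 87 mid [0.5387 0.0056] topz 0.069 0.0721
top p3 37 mid [ 0.5539 -0.0814] topz 0.0693 0.0728
side p1 90 mid [0.5353 0.0074] topz 0.0692 0.0717
side p2 87 mid [ 0.5485 -0.037 ] topz 0.0696 0.0724
side p3 73 mid [ 0.5562 -0.0781] topz 0.0693 0.0719
```

Lens is within about 2 mm of the vial axis, mid-plane about 0.146, tilt about 1°. Handing in.

```bash
python3 -c "
from workcell import bot; print(bot.job_done())"
```

```text
the job is handed in; nothing more can be done
None
```

I set the blue-capped vial in pocket one, then the yellow-capped vial in pocket two. I handed the job in at about 21 s, with the black loupe still held level over the yellow cap. The hand-in gives no verdict, so what follows rests on my own last checks.

- **Vials:** all three caps measured about 69 mm above the bench, which is the seated height. Blue and yellow were within about 1–2 mm of their pocket centres. The control vial's height and side-camera position were unchanged; in the last top view the arm and loupe half hid it, so that view's centre for it is not usable.
- **Loupe:** the lens centre was about 1 mm (top camera) to 2.4 mm (side camera) from the yellow vial's axis. It was tilted about 1° or less and at rest in the grip, touching nothing in the last picture I viewed, just before the final trim.
- **Focal height:** I put the lens mid-plane at about 0.146 m, matching the collar's middle at about 0.146 m. That collar height comes from depth readings only and is good to about 2–3 mm; the silhouette cross-check I tried broke off with an error.
- **Disagreement:** the two cameras differ by a steady 2–3 mm in x and y, within their stated calibration. I used positions relative to each camera, or the average of the two.

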